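Lock the gluing stand and hold the pressing plate flush on the sloping card

ROBOT

A 6-joint arm with a two-finger parallel gripper is mounted at the origin on a cart in front of the work surface, level with it; the furniture and walls round the work are solid. World frame = base frame: x ahead of the robot, y to its left, z up, the work surface at z = 0. Lengths are in m, angles in rad, forces in N, time in s.
With the tool pointing down it reaches from about 0.35 to 0.975 m from the base axis. Payload 4.9 kg.
Tool frame: the origin (TCP) lies at the very end of the fingers, on their centre line; the grasp point (between the pads) lies 19 mm behind it; z points along the fingers, x is the direction in which the jaws open and shut, and the axes are right-handed (so a half turn about z gives the same grasp; the last joint's range is limited). The gripper opens to 85 mm and grips with 20 to 120 N. Pads are 22 mm wide; open, the fingers measure 114 mm over their backs; the gripper's body (76 mm by 85 mm) begins 54 mm behind the grasp point. The pads swing forward as they close: fully open they stand 13 mm farther back than shut.
Start: joints at [-1.428, 0.053, 1.613, -0, 1.476, -0.119], TCP at [0.162, -0.604, 0.231] pointing down, gripper open.
Joint ranges: [-3.01, 3.01], [-1.01, 2.22], [0.06, 2.58], [-1.02, 4.17], [0.09, 2.62], [-3.14, 3.14]. Speed limits (rad/s): [2.57, 2.57, 3.14, 3.14, 3.14, 3.14].

INTERFACE

Orientations are given as a unit quaternion [w, x, y, z].
In Python, from plant import manip, imaging gives the robot as it stands.
- The arm moves only by the shell command python3 -m pendant 'ROWS'. ROWS is JSON, a list that holds one entry, the list of rows, each a list of 7 numbers: the turn, a rotation vector about the world's x, y, z in units of pi rad (1.0 is pi rad), then the shift along the world's x, y, z in units of 250 mm (1.0 is 250 mm), then the opening, from 0 (shut) to 1 (fully open). In form: [[[ax, ay, az, tx, ty, tz, claw], ...]]. A call has 1 to 20 rows; each row shifts and turns the commanded pose from where the row before left it; what a row does not reach is not made up. A row lasts 1/8 s, in which the tool goes at most 62.5 mm and 10.7 degrees, less where a joint would pass 70% of its speed; a pose out of reach is approached as far as the arm can. A call with a number of a shift or a turn outside -1 to 1 is refused whole. A call with a gripper value outside its range is refused whole. The fingers move at their own pace and stop on an object; the grip force is fixed at half the most. Time passes only in rows, so rows that do not move let the fingers close. It gives the time, the measured TCP pose, the force and the opening at its end, in the units of the state.
- manip.state(): the state, without advancing time (a new reading comes with each control period).
- imaging.grab_frame(name): name is "side" or "top" or "wrist"; returns a dict with "frame" (384x512x3 uint8, blue, green, red), "mtx" (3x3 intrinsics, pixels), "world_to_cam" (4x4, takes a point from world to camera coordinates). Camera axes: x right, y down, z forward; pixel columns grow to the right and rows downward; lengths in m; the calibration is good to about 2 mm. A picture is of the moment at which its call begins. There is no depth.
- manip.job_done(): hands the job in, once; it reports no verdict.
The state is a dict: "time": time; "joint_pos": joint angles; "joint_vel": joint speeds; "joint_efforts": joint torques, N m; "tool_pos": TCP position; "tool_rot": TCP orientation; "contact_force": force on the tool from outside, world axes, zero at the start; "ft_torque": the same for the moment, N m; "gripper_width": opening from 0.0 (shut) to 1.0 (fully open).
Only numpy, scipy, OpenCV 4.12 (cv2) and the standard library are available. Lean on these libraries where they do the work, as an engineer would, in place of code of your own. Each camera call takes 0.05 s, during which the arm holds its last target. There are 200 camera calls.

TASK

A freshly glued header card lies on the sloping board of the gluing stand. First shoot the barrel bolt fully home into its keeper, so that the board's carriage cannot roll away; then take the pressing plate by its wooden handle, tilt it to the board's slope and lay it flush, centred and square on the card. Finish while still holding the plate by its handle and pressing it on the card with a steady, light push of about 10 newtons; leave the tape roll, glue bottle, mug and stack of cards where they are.

Things in the scene. Friction and masses are not known exactly. Their poses are not given: they have to be found in the camera images.
- bolt_knob (a point): Grip point of the barrel bolt's knob: an upright black pin, 14 mm thick, on a level steel bolt at the right (-y) side of the gluing stand. The point is on the pin's axis, 71 mm above the bench; the grip reaches 18 mm higher and 22 mm lower; the barrel loops on either side of it reach 46 mm above the bench. Its y axis is the way the bolt slides home, towards the carriage; z is up.
- bolt (a joint): Travel of the bolt in m along its +y: 0 = fully drawn, 0.030 = fully home in its keeper (end stop). Starts at 0 to 0.008; its end enters the keeper at about 0.010. It stays where it is left and moves with about 2 N.
- carriage (a joint): Travel in m, away from the robot, of the rail carriage that bears the sloping board: 0 = at its front stop, where it starts. It rolls away (up to 0.035) under about 1 N unless the bolt is in the keeper, which leaves it about 1.5 mm of play.
- card (a point): Centre of the upper face of the card on the sloping board; x up the slope (away from the robot), y across to the left, z squarely out of the card. The slope differs each time, 0.26 to 0.61 rad from level, and is clamped fast. Card 122 mm (x) by 90 mm (y). Around it the board lies 3 mm deeper, to 82 mm up, 90 mm down and 75 mm aside; a ledge level with the card 66 to 72 mm down.
- plate_grip (a point): Handle centre of the loose pressing plate: flat aluminium, 110 (x) x 80 (y) x 8 mm, 0.18 to 0.35 kg, with an upright wooden rib as handle, 84 mm along x, 16 mm thick along y (flat sides), 51 mm high over the sole. The point is central, 30 mm above the sole (underside); z points out of the plate's upper side. Starts sole down on the bench, left or right of the stand. Same either way round.
- glue_stand: Gluing stand, fixed to the bench: aluminium base 250 x 190 x 12 mm with rails; the bolt's mount sticks out to 192 mm on its right. Beside the board, 77 to 98 mm to the left and right of the card's centre, stand slotted quadrants and clamp knobs, at most 55 mm above the card's plane. Origin on the bench roughly under the card; x along the rails away from the robot, y left.
- tape_roll: Roll of brown packing tape, 114 mm in diameter, 48 mm high, lying flat on the bench on the side of the stand where the plate is not. Origin at the centre of its underside. Leave it alone.
- glue_bottle: White squeeze bottle of glue, 42 mm wide, 121 mm tall, upright on the bench behind and right of the stand. Origin at the centre of its underside. Leave it alone.
- mug: White mug, 97 mm tall, upright on the bench behind and left of the stand. Origin at the centre of its underside. Leave it alone.
- header_cards: Stack of blank header cards, 157 x 120 x 11 mm, flat on the bench behind and right of the stand. Origin at the centre of its underside. Leave it alone.

How it is judged:
On the way, in this order (a step that is already met when the one before it is completed fails the run):
1. the bolt is home in its keeper, with the plate not yet on the card (value of joint bolt above 0.026 m and contact force between press_plate and board below 0.1 N), for 0.2 s.
2. the plate has been lifted off the bench (height (world z) of plate_grip above 0.06 m), for 0.2 s.
At the end, for the whole second after the job is handed in: Bolt at least 26 mm home, carriage within 4 mm of its stop; the plate flush on the card (within 0.04 rad, touching), centred within 12 mm each way, square within 0.12 rad, still held by the gripper, at rest and pressing on the card with 4 to 30 N (value of joint bolt above 0.026 m and value of joint carriage below 0.004 m and angle between the z axis of plate_grip and the z axis of card, either way round below 0.04 rad and angle between the x axis of plate_grip and the x axis of card, either way round below 0.12 rad and x of plate_grip in the frame of card between -0.012 and 0.012 m and y of plate_grip in the frame of card between -0.012 and 0.012 m and z of plate_grip in the frame of card between 0.026 and 0.033 m and contact force between press_plate and board between 4 and 30 N and contact force between the fingers and press_plate above 3 N and linear speed of press_plate below 0.01 m/s); the arm keeps its last pose, push and grip.
It fails at once if the plate was pressed on the board before the bolt was home (value of joint bolt below 0.024 m and contact force between press_plate and board above 1 N).
It fails at once if the plate was slammed or pressed on the card with more than 50 N (contact force between press_plate and board above 50 N).
It fails at once if the tape roll or the stack of cards was moved by more than 25 mm (distance of any of tape_roll, header_cards from where it was at the start of the episode above 0.025 m).
It fails at once if the glue bottle was moved or tipped (distance of glue_bottle from where it was at the start of the episode above 0.025 m or angle between glue_bottle's own z axis and vertical above 0.4 rad).
It fails at once if the mug was moved or tipped (distance of mug from where it was at the start of the episode above 0.025 m or angle between mug's own z axis and vertical above 0.4 rad).
It also fails if it takes over 64 s, if anything falls off the work surface, if the arm or the gripper's body presses on something with over 40 N, if the wrist force passes 120 N, or if a joint passes its speed limit or range.

## Working session

There is one attempt and no reset: what is moved stays moved. The work goes in short steps, Python scripts to look and compute and a shell command to move; the robot and the scene stay as the last step left them, time stands still between calls to the robot, and variables do not carry over. Pictures are saved under pics/ and viewed, about 8 in all and at most 12, crops included, and the job is handed in when it is done.

```bash
mkdir -p pics; ls; python3 - <<'E'
from plant import manip, imaging
import cv2,json,numpy as np
print(manip.state())
for n in ("top","side"):
    f=imaging.grab_frame(n); cv2.imwrite(f"pics/{n}0.png",f["frame"]); np.savez(f"{n}0.npz",**f); print(n,f["mtx"].tolist(),np.round(f["world_to_cam"],4).tolist())
E
```

```text
pics
{'time': 0.0, 'joint_pos': array([-1.42802606e+00,  5.33540152e-02,  1.61429332e+00, -5.49665983e-06,
        1.47598432e+00, -1.18983550e-01]), 'joint_vel': array([-0.00098535, -0.00098879, -0.00052769,  0.00033219,  0.00063103,
       -0.00095822]), 'joint_efforts': array([-2.57844498e-03, -3.93696249e+01, -3.70175493e+01, -4.14195811e-04,
        7.14401656e-03,  1.53314852e-05]), 'tool_pos': array([ 0.1616546 , -0.60309201,  0.23006518]), 'tool_rot': array([-7.10313318e-04,  7.93339218e-01, -6.08778980e-01, -7.31329265e-04]), 'contact_force': array([ 0.4485768 , -0.51977097,  0.103919  ]), 'ft_torque': array([ 0.07036342,  0.01047239, -0.0510794 ]), 'gripper_width': 1.000089609975417}
top [[374.58290647360445, 0.0, 254.76580600831954], [0.0, 374.58290647360445, 191.13353906026964], [0.0, 0.0, 1.0]] [[-0.0844, -0.9964, 0.0045, 0.0196], [-0.9738, 0.0816, -0.2124, 0.5646], [0.2113, -0.0223, -0.9772, 1.2078], [0.0, 0.0, 0.0, 1.0]]
side [[423.5841986136653, 0.0, 255.20274437632457], [0.0, 423.5841986136653, 193.7485619535577], [0.0, 0.0, 1.0]] [[-0.9867, -0.1607, -0.0266, 0.5489], [-0.0356, 0.3726, -0.9273, 0.09], [0.1589, -0.914, -0.3734, 1.2449], [0.0, 0.0, 0.0, 1.0]]
```

View pics/top0.png

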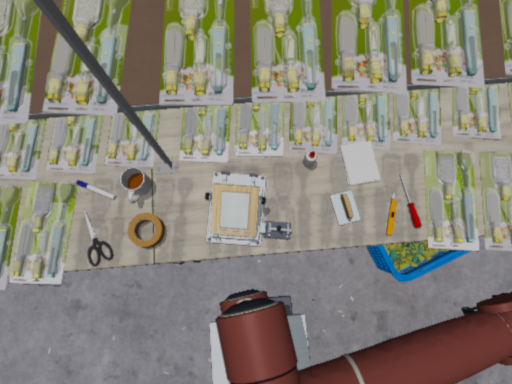

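View pics/side0.png

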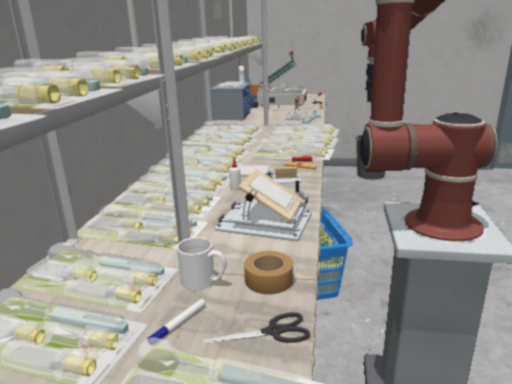

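Top view: the stand is at about (237,208), the bolt at (277,230), the plate at (346,207) on the right, tape (145,230), mug (133,180), bottle (311,160) and cards (360,163). The side view shows the sloping board at (272,195). I'll take enlarged crops of both.

```bash
python3 - <<'E'
import cv2
t=cv2.imread("pics/top0.png")[165:250,200:300]
cv2.imwrite("pics/top_c.png",cv2.resize(t,None,fx=7,fy=7,interpolation=cv2.INTER_CUBIC))
a=cv2.imread("pics/side0.png")[155:240,205:325]
b=cv2.imread("pics/top0.png")[180:230,320:370]
a=cv2.resize(a,None,fx=6,fy=6,interpolation=cv2.INTER_CUBIC)
cv2.imwrite("pics/side_c.png",a)
E
```

```text
(no output)
```

View pics/top_c.png

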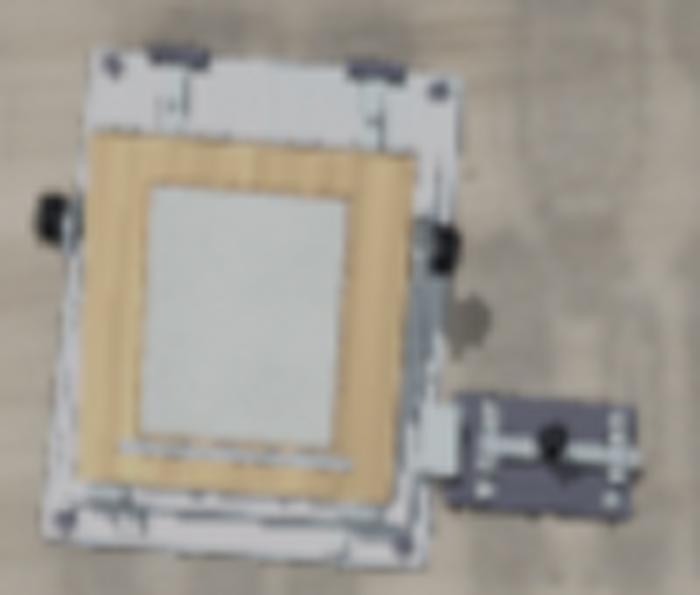

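View pics/side_c.png

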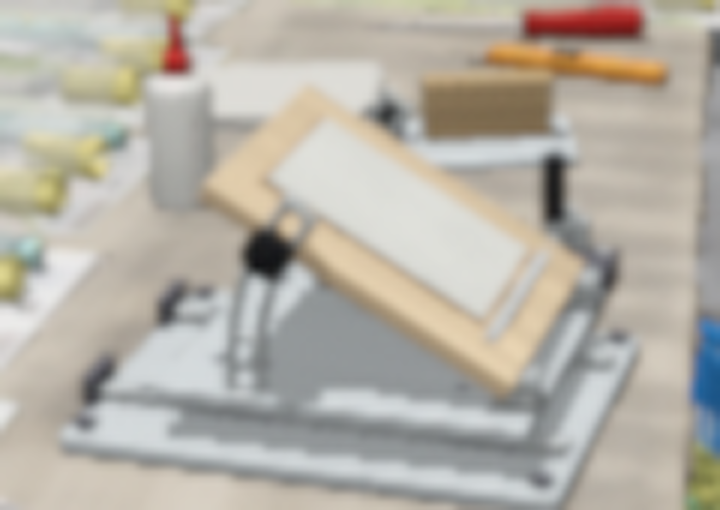

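The top crop shows the card corners at about (150,187), (348,197), (332,445) and (140,435), with the knob top at (553,438). The side crop shows the card corners at (325,120), (270,177), (487,318) and (523,250), the knob from (553,157) to (553,215), and the plate's handle. Next I'll triangulate these.

```bash
cat > h.py <<'E'
import numpy as np, cv2
def load(n): 
    d=np.load(n); return d["frame"],d["mtx"],d["world_to_cam"]
def tri(a,pa,b,pb):
    P=[x[1]@x[2][:3] for x in (a,b)]
    X=cv2.triangulatePoints(P[0],P[1],np.float64(pa).reshape(-1,2).T,np.float64(pb).reshape(-1,2).T); X=(X[:3]/X[3]).T
    r=[]
    for p,q in zip(P,(pa,pb)):
        u=p@np.c_[X,np.ones(len(X))].T; r.append(np.abs((u[:2]/u[2]).T-np.float64(q).reshape(-1,2)).max())
    return X,r
def plane(a,p,z):
    p=np.float64(p).reshape(-1,2); R=a[2][:3,:3]; c=-R.T@a[2][:3,3]
    d=np.c_[p,np.ones(len(p))]@np.linalg.inv(a[1]).T@R
    return c+d*((z-c[2])/d[:,2])[:,None]
def quad(img,box,hsvlo,hsvhi,seed=None):
    """minimal quad: intersect fitted lines of contour sides (blob holding seed)"""
    x0,y0,x1,y1=box; k=6
    s=cv2.resize(img[y0:y1,x0:x1],None,fx=k,fy=k,interpolation=cv2.INTER_CUBIC)
    m=cv2.inRange(cv2.cvtColor(s,cv2.COLOR_BGR2HSV),hsvlo,hsvhi)
    m=cv2.morphologyEx(m,cv2.MORPH_OPEN,np.ones((7,7)))
    n,l=cv2.connectedComponents(m); sx,sy=[int((v-o+.5)*k) for v,o in zip(seed,(x0,y0))]
    c=max(cv2.findContours(np.uint8(l==l[sy,sx])*255,cv2.RETR_EXTERNAL,cv2.CHAIN_APPROX_NONE)[0],key=cv2.contourArea)
    h=cv2.convexHull(c); q=cv2.approxPolyN(h,4,ensure_convex=True).reshape(-1,2).astype(float)
    c=c.reshape(-1,2).astype(float); L=[]
    for i in range(4):
        a,b=q[i],q[(i+1)%4]; d=b-a; n2=d@d; t=(c-a)@d/n2; e=np.abs((c-a)@[-d[1],d[0]])/np.sqrt(n2)
        vx,vy,px,py=cv2.fitLine(np.float32(c[(t>.12)&(t<.88)&(e<8)]),cv2.DIST_HUBER,0,.01,.01).ravel()
        L.append(np.cross([px,py,1],[px+vx,py+vy,1]))
    o=[]
    for i in range(4):
        p=np.cross(L[i-1],L[i]); o.append((p[:2]/p[2]+.5)/k-.5+[x0,y0])
    return np.array(o)
E
python3 - <<'E'
from h import *
T=load("top0.npz");S=load("side0.npz")
up=lambda c,k,o:(np.array(c)+.5)/k-.5+o
tc=up([(150,187),(348,197),(332,445),(140,435)],7,(200,165)); sc=up([(270,177),(325,120),(523,250),(487,318)],6,(205,155))
for nm,I,c in (("t",T,tc),("s",S,sc)):
    print(nm,cv2.cvtColor(I[0],cv2.COLOR_BGR2HSV)[[int(v) for v in c.mean(0)[::-1]]] if 0 else cv2.cvtColor(I[0],cv2.COLOR_BGR2HSV)[int(c.mean(0)[1]),int(c.mean(0)[0])])
    q=quad(I[0],(205,160,330,240),(0,0,120),(180,45,255),c.mean(0)); print(np.round(q,1).tolist(),np.round(c,1).tolist())
X,r=tri(T,tc,S,sc); print(np.round(X,4),r)
print("edges",np.linalg.norm(np.diff(X,axis=0,append=X[:1]),axis=1))
x=(X[0]+X[1]-X[2]-X[3]);y=X[0]+X[3]-X[1]-X[2];x/=np.linalg.norm(x);y/=np.linalg.norm(y);print("c",X.mean(0),"x",x,"y",y,"slope",np.arcsin(x[2]),"yaw",np.arctan2(x[1],x[0]))
print("knob",tri(T,up([553,436],7,(200,165)),S,up([553,158],6,(205,155))), plane(T,up([553,438],7,(200,165)),.089))
b=T[0][175:240,315:375]; cv2.imwrite("pics/pl.png",cv2.resize(b,None,fx=9,fy=9,interpolation=cv2.INTER_CUBIC))
E
```

```text
t [ 80   4 188]
[[249.5, 192.9], [246.4, 231.7], [219.1, 229.4], [220.9, 190.6]] [[221.0, 191.3], [249.3, 192.7], [247.0, 228.1], [219.6, 226.7]]
s [ 36   6 223]
[[296.4, 197.8], [286.5, 213.5], [244.2, 189.0], [258.6, 173.2]] [[249.6, 184.1], [258.8, 174.6], [291.8, 196.2], [285.8, 207.6]]
[[ 0.5559  0.0807  0.1379]
 [ 0.5437 -0.0084  0.1358]
 [ 0.4405  0.0083  0.0752]
 [ 0.4512  0.0974  0.0767]] [np.float64(0.2515835537417104), np.float64(0.2130351803508006)]
edges [0.08998415 0.12080577 0.08967685 0.12240184]
c [0.49779111 0.04449434 0.10638689] x [ 0.85477507 -0.13724312  0.50052364] y [0.12756956 0.99163201 0.01979792] slope 0.5242035272456508 yaw -0.1592017328182832
knob (array([[ 0.43358423, -0.09426573,  0.08720801]]), [np.float64(0.06401799039016964), np.float64(0.05028895552999302)]) [[ 0.43266608 -0.09403251  0.089     ]]
```

View pics/pl.png

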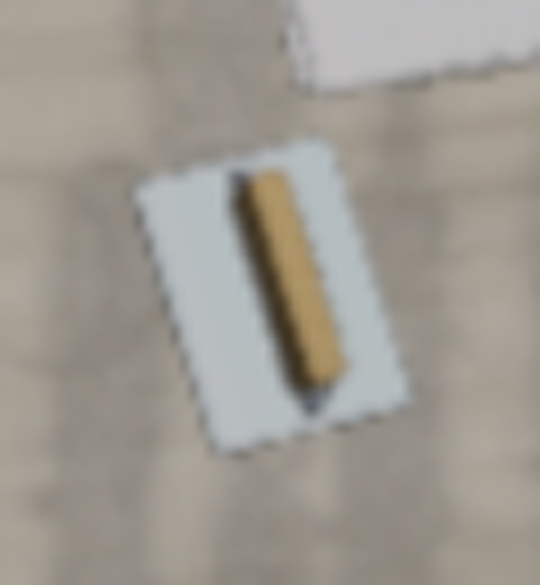

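The plate crop shows plate corners at (137,187), (330,142), (410,402) and (218,452), and the handle top at (248,182), (283,170), (345,365) and (305,382).

```bash
python3 - <<'E'
from h import *
T=load("top0.npz")
up=lambda c,k,o:(np.array(c)+.5)/k-.5+o
for z,c in ((.008,[(137,187),(330,142),(410,402),(218,452)]),(.051,[(248,182),(283,170),(345,365),(305,382)])):
    X=plane(T,up(c,9,(315,175)),z); d=(X[0]+X[1]-X[2]-X[3]); print(X.mean(0),np.linalg.norm(np.diff(X,axis=0,append=X[:1]),axis=1),"yaw",np.arctan2(d[1],d[0]))
B=plane(T,up([(97,50),(462,75),(427,567),(43,545)],7,(200,165)),.012); print(B.round(3).tolist())
d=(B[0]+B[1]-B[2]-B[3]);e=(B[0]+B[3]-B[1]-B[2]);print("stand yaw",np.arctan2(d[1],d[0]),np.arctan2(-e[0],e[1]))
E
```

```text
[ 0.49162982 -0.33882038  0.008     ] [0.07877445 0.10591022 0.07766465 0.1075462 ] yaw 0.1620559368909306
[ 0.49221071 -0.33666752  0.051     ] [0.01429293 0.07707218 0.01662725 0.0783578 ] yaw 0.15536700865206343
[[0.658, 0.112, 0.012], [0.629, -0.072, 0.012], [0.384, -0.033, 0.012], [0.41, 0.153, 0.012]]
stand yaw -0.16283885237424686 -0.14747277645179904
```

```bash
python3 -m pendant '[[[0,0,0.0307,0.0905,0.1695,0,1],[0,0,0.0307,0.0905,0.1695,0,1],[0,0,0.0307,0.0905,0.1695,0,1],[0,0,0.0307,0.0905,0.1695,0,1],[0,0,0.0307,0.0905,0.1695,0,1],[0,0,0.0307,0.0905,0.1695,0,1],[0,0,0.0307,0.0905,0.1695,0,1],[0,0,0.0307,0.0905,0.1695,0,1],[0,0,0.0307,0.0905,0.1695,0,1],[0,0,0.0307,0.0905,0.1695,0,1],[0,0,0.0307,0.0905,0.1695,0,1],[0,0,0.0307,0.0905,0.1695,0,1],[0,0,0,0,0,0,1],[0,0,0,0,0,0,1]]]'
python3 - <<'E'
from plant import imaging
import cv2,numpy as np
f=imaging.grab_frame("wrist"); cv2.imwrite("pics/w1.png",f["frame"]); np.savez("w1.npz",**f)
E
```

```text
time: 1.85
tool_pos: [0.4329, -0.0953, 0.2309]
tool_rot: [0.0, 0.997, -0.076, -0.0]
contact_force: [1.0, 0.2, 0.4]
gripper_width: 1.003
```

View pics/w1.png

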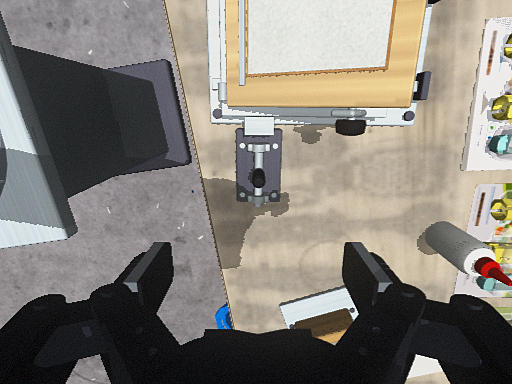

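In the wrist view the knob top is at about (258,174), seen slightly oblique, and the bolt points up the image (+y). The card's near edge runs from (247,74) to (388,68).

```bash
python3 - <<'E'
from h import *
W=load("w1.npz")
s=W[0][100:215,225:295]; m=cv2.inRange(s,(0,0,0),(38,38,38)); n,l,st,c=cv2.connectedComponentsWithStats(m)
i=1+np.argmax(st[1:,4]);print(st[i],c[i]+[225,100])
print(plane(W,[(258,175),(259,180)],.089),plane(W,[258,200],.03))
# bolt barrel line direction: image upright check via plate corners
for p in ((237,129),(280,129),(283,200),(237,200)): print(plane(W,p,.02).round(4))
T=load("top0.npz");X,r=tri(T,(278.5,227.0),W,(258,175));print(X,r)
E
```

```text
[ 27  69  13  19 135] [257.92592593 176.78518519]
[[ 0.43473387 -0.08933905  0.089     ]
 [ 0.43494974 -0.09463244  0.089     ]] [[ 0.42791488 -0.13417915  0.03      ]]
[[ 0.4161 -0.0451  0.02  ]]
[[ 0.4671 -0.0529  0.02  ]]
[[ 0.4593 -0.1422  0.02  ]]
[[ 0.4007 -0.1332  0.02  ]]
[[ 0.43494438 -0.09491144  0.06829192]] [np.float64(0.17793685816138805), np.float64(0.9504498728776412)]
```

```bash
python3 -m pendant '[[[0,0,0,0.004,0.013,-0.12,1],[0,0,0,0,0,-0.12,1],[0,0,0,0,0,-0.12,1],[0,0,0,0,0,-0.12,1],[0,0,0,0,0,-0.12,1],[0,0,0,0,0,-0.10,1],[0,0,0,0,0,0,1],[0,0,0,0,0,0,0],[0,0,0,0,0,0,0],[0,0,0,0,0,0,0],[0,0,0,0,0,0,0],[0,0,0,0,0,0,0],[0,0,0,0,0,0,0],[0,0,0,0,0,0,0],[0,0,0,0,0,0,0]]]'
```

```text
time: 3.78
tool_pos: [0.4344, -0.092, 0.0571]
tool_rot: [0.0, 0.997, -0.076, -0.0]
contact_force: [-4.4, 0.8, 6.4]
gripper_width: 0.14
```

```bash
python3 -m pendant '[[[0,0,0,0.0036,0.0237,0,0],[0,0,0,0.0036,0.0237,0,0],[0,0,0,0.0036,0.0237,0,0],[0,0,0,0.0018,0.0119,0,0],[0,0,0,0,0,0,0]]]'; python3 -m pendant '[[[0,0,0,0.0018,0.0119,0,0],[0,0,0,0,0,0,0]]]'; python3 -m pendant '[[[0,0,0,0.0012,0.008,0,0],[0,0,0,0,0,0,0]]]'; python3 -m pendant '[[[0,0,0,0.0012,0.008,0,0],[0,0,0,0,0,0,0]]]'
```

```text
time: 4.4
tool_pos: [0.4378, -0.0711, 0.0571]
tool_rot: [0.0, 0.997, -0.076, 0.0]
contact_force: [-2.6, 0.9, 4.3]
gripper_width: 0.141
time: 4.65
tool_pos: [0.4382, -0.0683, 0.0571]
tool_rot: [0.0, 0.997, -0.076, 0.0]
contact_force: [-1.6, -1.1, 5.3]
gripper_width: 0.138
time: 4.9
tool_pos: [0.4385, -0.0664, 0.0571]
tool_rot: [0.0, 0.997, -0.076, 0.0]
contact_force: [-1.5, -0.2, 4.2]
gripper_width: 0.141
time: 5.15
tool_pos: [0.4388, -0.0645, 0.0571]
tool_rot: [0.001, 0.997, -0.076, 0.0]
contact_force: [-2.3, 0.2, 5.1]
gripper_width: 0.141
```

```bash
for i in 1 2; do python3 -m pendant '[[[0,0,0,0.0006,0.004,0,0],[0,0,0,0.0006,0.004,0,0]]]' | egrep "pos|force"; done; python3 -m pendant '[[[0,0,0,0.0006,0.004,0,0],[0,0,0,0,0,0,0]]]'| egrep "pos|force"
```

```text
tool_pos: [0.4389, -0.0643, 0.0571]
contact_force: [-3.5, -11.1, 4.6]
tool_pos: [0.4389, -0.0641, 0.0571]
contact_force: [-5.6, -18.3, 3.8]
tool_pos: [0.439, -0.064, 0.0571]
contact_force: [-5.1, -19.4, 2.5]
```

Bolt against its end stop (force rose to about 19 N after 28 mm of travel). Release it, rise, and look at the card from above.

```bash
python3 -m pendant '[[[0,0,0,0,-0.006,0,0.6],[0,0,0,0,0,0,0.6],[0,0,0,0,0,0,0.6],[0,0,0,0,0,0,0.6],[0,0,0,0,0,0.15,0.6],[0,0,0,0,0,0.17,1],[0,0,0,0.03,0.05,0.17,1],[0,0,0,0.03,0.06,0.17,1],[0,0,0,0.03,0.06,0.17,1],[0,0,0,0.03,0.06,0.17,1],[0,0,0,0,0,0,1],[0,0,0,0,0,0,1]]]'
python3 - <<'E'
from plant import imaging
import cv2,numpy as np
f=imaging.grab_frame("wrist"); cv2.imwrite("pics/w2.png",f["frame"]); np.savez("w2.npz",**f)
E
```

```text
time: 7.4
tool_pos: [0.4689, -0.003, 0.3055]
tool_rot: [-0.0, 0.997, -0.076, -0.0]
contact_force: [-0.1, 0.3, -0.7]
gripper_width: 0.999
```

View pics/w2.png

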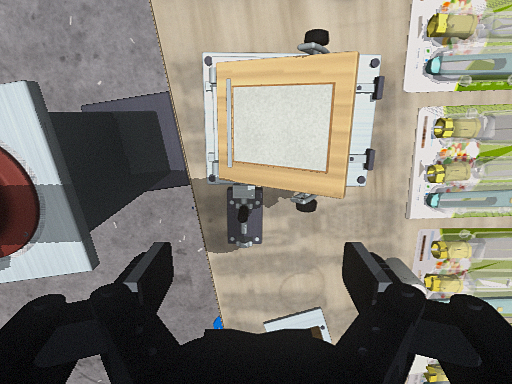

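The wrist view shows the bolt pushed into the stand and the whole card, with corners near (233,88), (334,83), (327,173) and (232,162).

```bash
python3 - <<'E'
from h import *
T=load("top0.npz");S=load("side0.npz");W=load("w2.npz")
print(cv2.cvtColor(W[0],cv2.COLOR_BGR2HSV)[125,230:340:6].tolist())
q=quad(W[0],(215,65,350,190),(0,0,120),(180,28,255),(285,125)); print(q.round(2).tolist())
g=np.array([(334,83),(233,88),(232,162),(327,173)],float)   # UL,DL,DR,UR
q=np.array([q[np.argmin(np.linalg.norm(q-p,axis=1))] for p in g]); print(q.round(1).tolist())
O=np.array([(61,45,0),(-61,45,0),(-61,-45,0),(61,-45,0)])/1e3
up=lambda c,k,o:(np.array(c)+.5)/k-.5+o
tc=up([(150,187),(140,435),(332,445),(348,197)],7,(200,165)); sc=up([(270,177),(487,318),(523,250),(325,120)],6,(205,155))
for I,p in ((W,q),(T,tc),(S,sc)):
    n,rv,tv,e=cv2.solvePnPGeneric(O,p,I[1],None,flags=cv2.SOLVEPNP_IPPE)
    for r,t in zip(rv,tv):
        R=I[2][:3,:3].T@cv2.Rodrigues(r)[0]; c=I[2][:3,:3].T@(t.ravel()-I[2][:3,3]); 
        if R[2,2]>0: print(c.round(4),"slope",np.arcsin(R[2,0]).round(3),"yawY",np.arctan2(-R[0,1],R[1,1]).round(3),R[2,1].round(3))
    print(e.ravel())
for b in (S,T):
    X,r=tri(W,q,b,sc if b is S else tc); x=X[0]+X[3]-X[1]-X[2];y=X[0]+X[1]-X[2]-X[3]
    print(X.mean(0).round(4),np.linalg.norm(x)/2,np.linalg.norm(y)/2,"slope",np.arcsin(x[2]/np.linalg.norm(x)),np.arctan2(-y[0],y[1]),np.arctan2(x[1],x[0]),r)
E
```

```text
[[98, 17, 226], [41, 13, 222], [43, 8, 222], [45, 7, 215], [40, 7, 226], [41, 10, 212], [43, 10, 227], [30, 5, 215], [24, 6, 217], [45, 9, 226], [39, 8, 221], [43, 10, 224], [34, 9, 226], [35, 7, 224], [42, 11, 227], [30, 1, 228], [43, 10, 224], [18, 100, 231], [19, 97, 228]]
[[325.02, 170.5], [233.81, 159.83], [233.4, 87.19], [331.89, 84.07]]
[[331.9, 84.1], [233.4, 87.2], [233.8, 159.8], [325.0, 170.5]]
[0.4993 0.0432 0.103 ] slope 0.515 yawY -0.168 -0.005
[0.5073 0.0426 0.1097] slope -0.382 yawY -0.174 -0.109
[0.10725903 4.52317805]
[0.4983 0.0445 0.104 ] slope 0.514 yawY -0.127 0.053
[0.5001 0.0442 0.1053] slope -0.192 yawY -0.126 0.062
[0.0302945 0.3496524]
[0.4987 0.0363 0.1031] slope 0.536 yawY -0.125 0.017
[0.18383436 1.13677849]
[0.4983 0.0433 0.1059] 0.12141371228293743 0.08877643279585377 slope 0.523925655293469 -0.13979509564694168 -0.16520769957955989 [np.float64(2.0459497529312785), np.float64(0.4218717864202972)]
[0.4944 0.0435 0.1204] 0.14289461639757525 0.09068780802769481 slope 0.8212537254853274 -0.06917188992831086 -0.19866665818249496 [np.float64(0.7901033056969169), np.float64(0.19209198877908307)]
```

```bash
python3 -m pendant '[[[0,0,-0.0446,0.0102,-0.149,-0.047,1],[0,0,-0.0446,0.0102,-0.149,-0.047,1],[0,0,-0.0446,0.0102,-0.149,-0.047,1],[0,0,-0.0446,0.0102,-0.149,-0.047,1],[0,0,-0.0446,0.0102,-0.149,-0.047,1],[0,0,-0.0446,0.0102,-0.149,-0.047,1],[0,0,-0.0446,0.0102,-0.149,-0.047,1],[0,0,-0.0446,0.0102,-0.149,-0.047,1],[0,0,-0.0446,0.0102,-0.149,-0.047,1],[0,0,0,0,0,0,1],[0,0,0,0,0,0,1]]]'
python3 - <<'E'
from plant import imaging
import cv2,numpy as np
f=imaging.grab_frame("wrist"); cv2.imwrite("pics/w3.png",f["frame"]); np.savez("w3.npz",**f)
E
```

```text
time: 8.82
tool_pos: [0.4914, -0.3378, 0.1992]
tool_rot: [-0.0, 0.761, -0.649, -0.001]
contact_force: [0.2, 0.4, -0.5]
gripper_width: 0.996
```

View pics/w3.png

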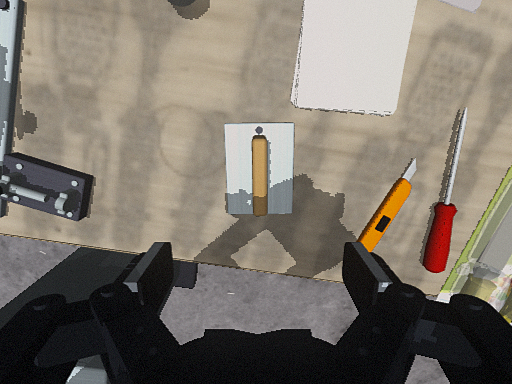

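The wrist view shows the plate square in the picture: its corners are near (225,123), (294,122), (293,213) and (227,214), and the handle top runs from (260,137) to (260,216).

```bash
python3 - <<'E'
from h import *
W=load("w3.npz")
h=cv2.cvtColor(W[0],cv2.COLOR_BGR2HSV)[115:225,222:298]; m=cv2.inRange(h,(8,75,60),(30,255,255))
n,l,st,c=cv2.connectedComponentsWithStats(m);i=1+np.argmax(st[1:,4]);print(st[i]+[222,115,0,0,0])
b=cv2.boxPoints(cv2.minAreaRect(np.argwhere(l==i)[:,::-1].astype(np.float32)))+[222,115];print(b.round(1).tolist())
for z,c in ((.008,[(225,123),(294,122),(293,213),(227,214)]),(.051,[(252,136),(267,136),(267,216),(253,216)])):
    X=plane(W,c,z);d=(X[0]+X[1]-X[2]-X[3]); print(X.mean(0),np.linalg.norm(np.diff(X,axis=0,append=X[:1]),axis=1),"yaw",np.arctan2(d[1],d[0]))
E
```

```text
[ 252  135   15   81 1144]
[[252.0, 135.0], [266.0, 135.0], [266.0, 215.0], [252.0, 215.0]]
[ 0.49388498 -0.34111336  0.008     ] [0.07773839 0.10905385 0.08146138 0.10931139] yaw 0.16509030822520912
[ 0.49490186 -0.34073265  0.051     ] [0.01491709 0.08493655 0.01509441 0.08494616] yaw 0.16581967569621667
```

```bash
python3 -m pendant '[[[0,0,0,0.012,-0.010,-0.13,1],[0,0,0,0,0,-0.13,1],[0,0,0,0,0,-0.13,1],[0,0,0,0,0,-0.13,1],[0,0,0,0,0,-0.13,1],[0,0,0,0,0,-0.091,1],[0,0,0,0,0,0,1],[0,0,0,0,0,0,0],[0,0,0,0,0,0,0],[0,0,0,0,0,0,0],[0,0,0,0,0,0,0],[0,0,0,0,0,0,0],[0,0,0,0,0,0,0],[0,0,0,0,0,0,0],[0,0,0,0,0,0,0]]]'
```

```text
time: 10.75
tool_pos: [0.4957, -0.3414, 0.0162]
tool_rot: [-0.0, 0.761, -0.649, 0.001]
contact_force: [-1.3, 1.7, 5.5]
gripper_width: 0.177
```

```bash
python3 -m pendant '[[[0,0,0,0,0,0.05,0],[0,0,0,0,0,0.1,0],[0,0,0,0,0,0.2,0],[0,0,0,0,0,0.2,0],[0,0,0,0,0,0.2,0],[0,0,0,0,0,0.2,0],[0,0,0,0,0,0.065,0],[0,0,0,0,0,0,0]]]'; python3 -m pendant '[[[0,0,-0.02515,-0.0258,0.1,0,0],[0,0,-0.02515,-0.0258,0.158,0,0],[0,0,-0.02515,-0.0258,0.158,0,0],[0,0,-0.02515,-0.0258,0.158,0,0],[0,0,0,-0.0258,0.158,0,0],[-0.00511,-0.0327,0,-0.0258,0.158,0,0],[-0.00511,-0.0327,0,-0.0258,0.158,0,0],[-0.00511,-0.0327,0,-0.0258,0.158,0,0],[-0.00511,-0.0327,0,-0.0258,0.158,0,0],[-0.00511,-0.0327,0,-0.0258,0.158,0,0],[0,0,0,0,0.06,0,0],[0,0,0,0,0,-0.094,0],[0,0,0,0,0,-0.094,0],[0,0,0,0,0,0,0],[0,0,0,0,0,0,0],[0,0,0,0,0,0,0]]]'
python3 - <<'E'
from plant import imaging,manip
import cv2,numpy as np
from scipy.spatial.transform import Rotation as R
for n in ("side","top"):
    f=imaging.grab_frame(n); cv2.imwrite(f"pics/{n}4.png",f["frame"]); np.savez(f"{n}4.npz",**f)
    if n=="side": a=cv2.resize(f["frame"][90:230,200:340],None,fx=5.5,fy=4.2 and 4.2,interpolation=3) if 0 else cv2.resize(f["frame"][95:235,205:335],None,fx=4.2,fy=4.2,interpolation=3); cv2.imwrite("pics/s4c.png",a)
s=manip.state(); q=s["tool_rot"]; M=R.from_quat([*q[1:],q[0]]).as_matrix()
print(M.round(3),"slope",np.arctan2(M[0,2],-M[2,2]),s["contact_force"],s["joint_pos"])
E
```

```text
time: 11.75
tool_pos: [0.4952, -0.341, 0.2691]
tool_rot: [0.0, 0.761, -0.649, 0.0]
contact_force: [-1.7, 0.6, -2.5]
gripper_width: 0.178
time: 13.75
tool_pos: [0.431, 0.0544, 0.223]
tool_rot: [0.168, -0.627, 0.735, -0.195]
contact_force: [-0.3, 0.7, -2.2]
gripper_width: 0.18
[[-0.157 -0.856  0.492]
 [-0.988  0.137 -0.077]
 [-0.002 -0.498 -0.867]] slope 0.5159998421381362 [ 0.73214995  0.06004806 -1.71457565] [ 0.00581108 -0.85271006  2.35389847 -0.08833846  1.1263196   1.75181804]
```

View pics/s4c.png

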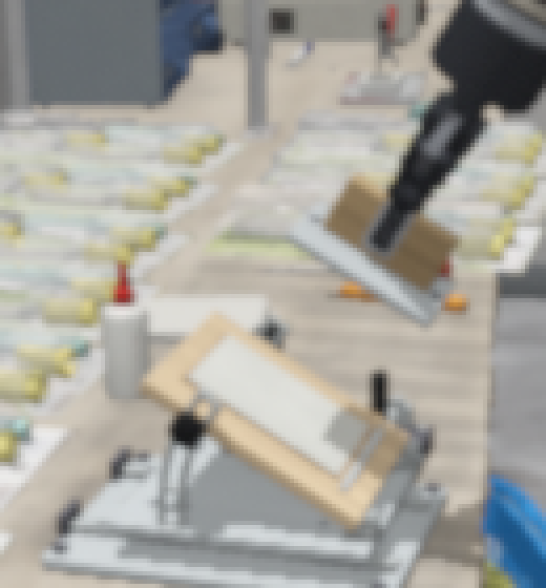

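The side view shows the held plate tilted parallel to the board above the card. Next I'll close in along the card's normal.

```bash
python3 -m pendant '[[[0,0,0,0.0492,-0.0077,-0.0867,0],[0,0,0,0.0492,-0.0077,-0.0867,0],[0,0,0,0.0492,-0.0077,-0.0867,0],[0,0,0,0.0492,-0.0077,-0.0867,0],[0,0,0,0,0,0,0],[0,0,0,0,0,0,0]]]'
python3 - <<'E'
from plant import imaging
import cv2,numpy as np
for n in ("top","side"):
    f=imaging.grab_frame(n); np.savez(f"{n}5.npz",**f)
    globals()[n]=f["frame"]
a=cv2.resize(top[165:250,200:290],None,fx=5,fy=5,interpolation=3);b=cv2.resize(side[140:230,230:310],None,fx=4.72,fy=4.72,interpolation=3)
b=cv2.resize(b,(int(b.shape[1]*425/b.shape[0]),425)); cv2.imwrite("pics/c5.png",np.hstack([a[:, :400],b]) if 0 else np.hstack([a[:,:420],b[:,:378]]))
print(b.shape)
E
```

```text
time: 14.6
tool_pos: [0.4803, 0.0468, 0.1366]
tool_rot: [0.168, -0.627, 0.735, -0.196]
contact_force: [0.4, -0.4, -2.0]
gripper_width: 0.179
(425, 378, 3)
```

View pics/c5.png

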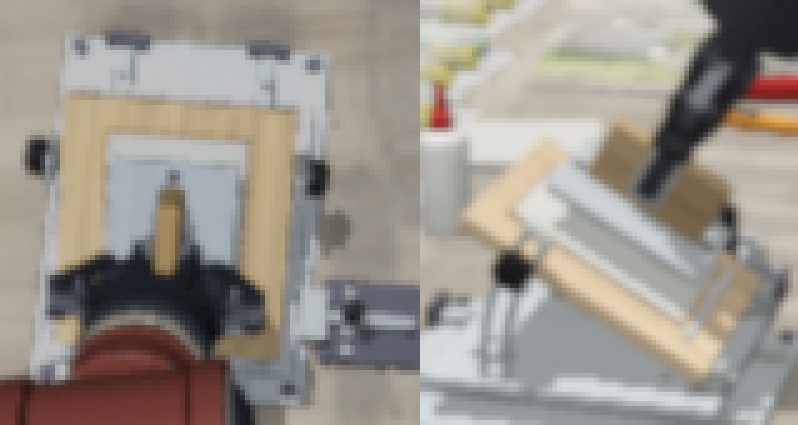

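The pictures show the plate about 20 mm above the card, parallel to it and centred across to about 1–2 mm. I'll do the final approach in small steps, watching the force.

```bash
python3 -m pendant '[[[0,0,0,0.0098,-0.0015,-0.0173,0],[0,0,0,0.0098,-0.0015,-0.0173,0],[0,0,0,0.0069,-0.0011,-0.0121,0],[0,0,0,0,0,0,0]]]'| egrep "pos|force"; for i in 1 2 ; do python3 -m pendant '[[[0,0,0,0.0030,-0.0005,-0.0052,0],[0,0,0,0,0,0,0]]]'| egrep "pos|force"; done
```

```text
tool_pos: [0.4862, 0.0458, 0.123]
contact_force: [0.6, 0.4, -1.9]
tool_pos: [0.4872, 0.0457, 0.1223]
contact_force: [-0.2, 0.0, -1.8]
tool_pos: [0.4879, 0.0456, 0.121]
contact_force: [-0.1, -0.1, -2.7]
```

```bash
for i in 1 2 3; do python3 -m pendant '[[[0,0,0,0.0020,-0.0003,-0.0035,0],[0,0,0,0,0,0,0]]]'| egrep "pos|force"; done
```

```text
tool_pos: [0.4885, 0.0455, 0.1201]
contact_force: [-0.4, -0.5, -2.2]
tool_pos: [0.489, 0.0454, 0.1194]
contact_force: [-0.6, 0.8, -1.8]
tool_pos: [0.49, 0.0453, 0.1191]
contact_force: [0.6, -0.1, -0.7]
```

```bash
for i in 1 2 ; do python3 -m pendant '[[[0,0,0,0.0020,-0.0003,-0.0035,0],[0,0,0,0,0,0,0]]]'| egrep "pos|rot|force"; done
```

```text
tool_pos: [0.4905, 0.0453, 0.1189]
tool_rot: [0.168, -0.627, 0.735, -0.196]
contact_force: [-5.9, 1.5, 5.5]
tool_pos: [0.4909, 0.0453, 0.1188]
tool_rot: [0.167, -0.627, 0.735, -0.195]
contact_force: [-16.8, 2.0, 14.4]
```

```bash
python3 -m pendant '[[[0,0,0,-0.0022,0.0002,0.0022,0],[0,0,0,0,0,0,0],[0,0,0,0,0,0,0]]]'| egrep "pos|rot|force"; python3 -m pendant '[[[0,0,0,0,0,0,0],[0,0,0,0,0,0,0]]]'| egrep "force"
```

```text
tool_pos: [0.4906, 0.0453, 0.1189]
tool_rot: [0.168, -0.627, 0.735, -0.196]
contact_force: [-8.2, 1.6, 7.3]
contact_force: [-8.3, 1.4, 7.8]
```

```bash
python3 - <<'E'
from plant import imaging,manip
import cv2,numpy as np
from scipy.spatial.transform import Rotation as R
F={}
for n in ("top","side"):
    f=imaging.grab_frame(n); np.savez(f"{n}6.npz",**f); F[n]=f["frame"]
a=cv2.resize(F["top"][165:250,205:280],(375,425),interpolation=3);b=cv2.resize(F["side"][150:225,232:307],(425,425),interpolation=3)
cv2.imwrite("pics/c6.png",np.hstack([a,b]))
s=manip.state();q=s["tool_rot"]; M=R.from_quat([*q[1:],q[0]]).as_matrix();print(M.T@s["ft_torque"],M.T@s["contact_force"],s["gripper_width"],np.arctan2(M[0,2],-M[2,2]),s["time"])
x=np.array([.8574,-.134,.4969]);y=np.array([.1544,.988,0]);n=np.cross(x,y)
d=s["tool_pos"]-[.498,.0437,.105];print("tcp in card",d@x,d@y,d@n)
E
```

```text
[-0.41698489  0.4071306   0.01816482] [  0.72253863   3.63451623 -10.41154952] 0.18108694347784518 0.5163285525035757 17.675
tcp in card 0.0003230615544287679 0.0004275467223923096 0.015836720022920515
```

View pics/c6.png

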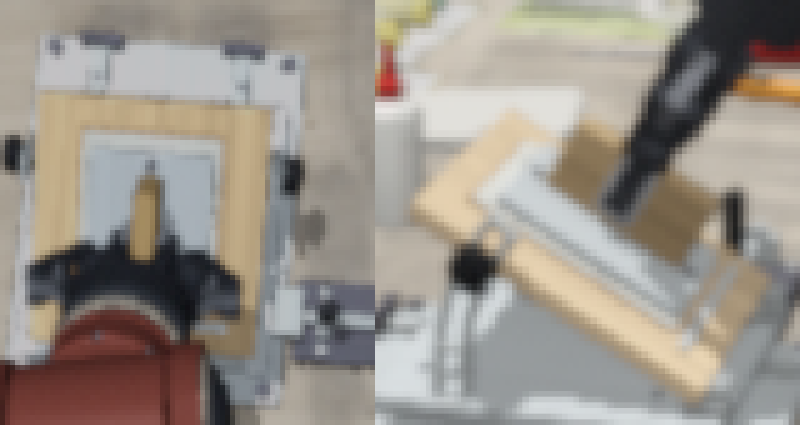

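```bash
python3 -m pendant '[[[0,0,0,0,0,0,0],[0,0,0,0,0,0,0],[0,0,0,0,0,0,0],[0,0,0,0,0,0,0]]]'; python3 -c "
from plant import manip; manip.job_done()"
```

```text
time: 18.18
tool_pos: [0.4906, 0.0453, 0.1189]
tool_rot: [0.168, -0.627, 0.735, -0.196]
contact_force: [-8.4, 1.5, 7.2]
gripper_width: 0.181
the job is handed in; nothing more can be done
```

The bolt is shot home and the plate is on the card, held by its handle and pressed lightly. I handed the job in at 18.2 s; no verdict is reported.

- **Bolt:** I gripped the knob and slid it 28 mm, until it met its end stop at about 19 N. Later pictures show it in the keeper.
- **Plate position:** the tool is within 1 mm of the measured card centre both ways. Its height, 15.8 mm against 16.2 mm expected, fits a flush plate.
- **Tilt:** the tool is at 0.516 rad. My card slope measurements ran from 0.514 to 0.536 rad, so the plate should be within about 0.02 rad of flush. I did not measure the plate's own tilt separately.
- **Margins:** in the last top view the side margins are about equal. The up-slope margin looks about 2 mm wider than ideal, within the 12 mm allowed.
- **Force:** the normal push is about 12 N and steady, with about 2 N along the slope, based on the wrist reading less its reading before contact. It briefly reached about 23 N while I was finding contact, and I backed off.
- **Other things:** I did not check the tape roll, bottle, mug and card stack for movement. The arm's path was kept clear of them.

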